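# Shut the optics box, then hold the lens face down for dusting

### The job

The spare lenses are back in their storage box: shut its lid fully so that no dust settles on them. Then draw the post-mounted lens (the one in the square mount) up out of its post holder without touching the glass and hold it up, lens 20 cm or more above the table, tipped so that its domed front looks down towards the table by 45 degrees or more below level, ready for the dust to be blown off. Finish while still holding it there, quite still and touching nothing but the gripper, and leave the iris and the other things where they are.

Things in the scene. Friction and masses are not known exactly. Their poses are not given: they have to be found in the camera images.
- optics_box: Grey plastic storage box for spare optics, fixed to the table; 120 mm (its x) by 160 mm (its y), 45 mm high without lid. Origin at the centre of its underside, z up. Its -x side, roughly towards the robot, is the front; the lid is hinged along the top of its +x side, away from the robot. Foam and small lenses inside lie below the rim.
- lid (a joint): Angle of the box's lid in rad: 0 fully shut, 1.57 standing upright, at most 1.75. It starts between 1.0 and 1.6. The hinge is a little stiff (about 0.09 N m): the lid stays where it is left, and about 1.5 N near its front edge moves it down.
- lid_hinge (a point): Middle of the lid's hinge line, which runs along the box's y, 45.5 mm above the table and 60 mm from the box's centre along its +x. The lid is a flat plate: 120 mm from hinge to front edge, 160 mm wide, 5 mm thick; shut, its top is 50.5 mm above the table. Axes turn with the lid: -x from the hinge to the front edge, z out of the lid's outer (upper) face.
- lid_tab (a point): Upper face of the finger tab in the middle of the lid's front edge, 125 mm from the hinge line; the tab is 50 mm wide, 5 mm thick and stands 11 mm out over the front edge. Axes as those of lid_hinge.
- lens_centre (a point): Post-mounted lens, loose, about 0.14 kg: a black square plate, 40.6 mm wide (its y) and high (its z), 12.7 mm thick (its x), with a 25 mm glass lens; this point is the centre of both. Front = its -x side. Starts upright, front facing the robot's side within 45 degrees, this point 115 mm above the table. The plate's left and right edges (its y faces) are plain and free to grip from above.
- post_foot (a point): Lower end of the lens's steel post, 12.7 mm thick, which runs down from under the plate to 95.3 mm below lens_centre along the lens's -z. A black collar on the post (25 mm across, 12 mm high, its underside 55.3 mm below lens_centre) rests on the mouth of the post holder and carries the lens. At the start this point is 40 mm down in the holder.
- lens_glass: The clear glass of the lens, 25 mm across, fixed in the middle of the plate; not to be touched. It bulges up to 3 mm out of the plate's front (-x); at the back it is flat, sunk, with a dark metal ring round it. Origin at lens_centre, same axes.
- lens_holder: Post holder that carries the lens, fixed to the table: a black upright tube 28 mm across on a 30 by 75 mm base, mouth 60 mm above the table, bore 15 mm wide. The post is free in it (the thumbscrew on its side is already slack) and lifts straight out after a rise of 40 mm. Origin at the centre of its underside.
- iris_centre (a point): Bystander: centre of an iris diaphragm, a black round ring 41 mm across and 11 mm thick with a short lever, loose on a like post and collar in another post holder, 115 mm above the table. To be left alone.
- iris_holder: The iris's post holder, the same as the other, fixed. Origin at the centre of its underside.
- duster: Bystander: white air-duster can standing upright, 52 mm across, 170 mm high. Origin at the centre of its underside. To be left alone.
- goggles: Bystander: amber safety goggles standing on the table, 145 mm wide (its y), 120 mm deep, 50 mm high. Origin at the table under the nose bridge, arms along +x. To be left alone.
- driver: Bystander: a screwdriver lying on the table, 160 mm long. To be left alone.
There are look-alikes about, which are no part of the job. What is shaped like the optics_box but purple is not meant. Leave any blue look-alike of the part that bears lens_centre alone.

How it is judged:
By the outcome, as a careful person would: the job done as asked, in the order asked, and still so for the second after the job is handed in, while the arm keeps its last pose, push and grip.
It also fails if it takes over 54 s, if anything falls off the work surface, if the arm or the gripper's body presses on something with over 40 N, if the wrist force passes 120 N, or if a joint passes its speed limit or range.

### The arm

A 6-joint arm with a two-finger parallel gripper is mounted at the origin on the work surface. World frame = base frame: x ahead of the robot, y to its left, z up, the work surface at z = 0. Lengths are in m, angles in rad, forces in N, time in s.
With the tool pointing down it reaches from about 0.35 to 0.875 m from the base axis. Payload 4.2 kg.
Tool frame: the origin (TCP) lies between the finger pads; the fingertips stand 17 mm ahead of it and the grasp point (between the pads) lies 2 mm behind it; z points along the fingers, y is the direction in which the jaws open and shut (so a half turn about z gives the same grasp; the last joint's range is limited). The gripper opens to 87 mm and grips with 3 to 60 N. Pads are 19 mm wide; open, the fingers measure 117 mm over their backs; the gripper's body (75 mm by 190 mm) begins 51 mm behind the grasp point.
Start: joints at [1.452, 0.385, 0.008, 0, -1.194, -0.259], TCP at [0.231, 0.581, 0.24] pointing down, gripper open.
Joint ranges: [-3.14, 3.14], [-1.21, 2.06], [-1.07, 1.41], [-3.16, 2.05], [-2.99, -0.16], [-3.1, 3.1]. Speed limits (rad/s): [2.79, 2.79, 3.14, 3.14, 3.14, 3.14].

### API

Orientations are given as [roll, pitch, yaw] about the fixed x, y, z axes, in that order (R = Rz(yaw) Ry(pitch) Rx(roll)).
In Python, from plant import * gives the robot as it stands.
- The arm moves only by the tool apply_moves, never from a script. Its argument "deltas" is a list of rows, each a list of 3 entries, a list of its own where there are three numbers: the turn, a rotation vector about the world's x, y, z in degrees, then the shift along the world's x, y, z in cm, then the gripper command: -1 is shut, 1 is fully open, values between are in proportion. In form: [[[ax, ay, az], [tx, ty, tz], gripper], ...]. A call has 1 to 5 rows; each row shifts and turns the pose as measured when the row begins; what a row does not reach is not made up. A row lasts 1/12 s, in which the tool goes at most 41.7 mm and 7.16 degrees, less where a joint would pass 70% of its speed; a pose out of reach is approached as far as the arm can. A call is refused whole if a number of a shift passes 4.17 or a number of a turn 7.16, either way. A call with a gripper value outside its range is refused whole. The fingers move at their own pace and stop on an object; "grip_force" is the grip in N (left out, the last holds). Time passes only in rows, so rows that do not move let the fingers close. It gives the time, the measured TCP pose, the force and the opening at its end, in the units of the state.
- observe(): the state, without advancing time (a new reading comes with each control period).
- get_image(name): name is "side" or "top"; returns a dict with "img" (420x560x3 uint8, red, green, blue), "intrinsics" (3x3 intrinsics, pixels), "eye" and "orientation" of the camera in the world. Camera axes: x right, y down, z forward; pixel columns grow to the right and rows downward; lengths in m; the calibration is good to about 2 mm. A picture is of the moment at which its call begins. There is no depth.
- close_job(): hands the job in, once; it reports no verdict.
The state is a dict: "t": time; "joints": joint angles; "joint_velocities": joint speeds; "tau": joint torques, N m; "tcp_pos": TCP position; "tcp_rot": TCP orientation; "force": force on the tool from outside, world axes, zero at the start; "moment": the same for the moment, N m; "gripper_width": finger opening in m.
Only numpy, scipy, OpenCV 4.12 (cv2) and the standard library are available. Lean on these libraries where they do the work, as an engineer would, in place of code of your own. Each camera call takes 0.05 s, during which the arm holds its last target.

## Working session

There is one attempt and no reset: what is moved stays moved. The work goes in short steps, Python scripts to look and compute and a tool call to move; the robot and the scene stay as the last step left them, time stands still between calls to the robot, and variables do not carry over. Pictures are saved under pics/ and viewed, and the job is handed in when it is done.

Besides the shell and the picture viewer there is one more tool, called after "Emit:" by a JSON object that holds its "op" and its "data". apply_moves: Moves the arm, as the interface text tells. Its arguments: {"type":"object","properties":{"deltas":{"type":"array","items":{"type":"array"}},"grip_force":{"type":"number"}},"required":["deltas"]}

```bash
mkdir -p pics; ls
python3 - <<'E'
from plant import *
import cv2
print(observe())
for n in ("side","top"):
    d=get_image(n); cv2.imwrite(f"pics/{n}0.png",d["img"][:,:,::-1]); print(n,d["intrinsics"],d["eye"],d["orientation"])
E
```

```text
pics
{'t': 0.0, 'joints': array([ 1.45162634e+00,  3.85551981e-01,  6.65390178e-03, -4.88076108e-04,
       -1.19401548e+00, -2.58608833e-01]), 'joint_velocities': array([-0.00069687,  0.00081337,  0.00043816, -0.00189006, -0.00115676,
        0.00097158]), 'tau': array([ 8.67250801e-04, -3.90669358e+01,  1.87409180e+01,  4.21982422e+00,
        1.10166435e-02, -1.93548854e-04]), 'tcp_pos': array([0.23030699, 0.58041929, 0.23847494]), 'tcp_rot': array([ 3.13942982e+00, -1.03082334e-04, -3.77958770e-01]), 'force': array([-0.30145412, -0.35152106,  0.7983139 ]), 'moment': array([-0.00794061, -0.00225994,  0.00471148]), 'gripper_width': 0.08707575335089754}
side [[411.63371653   0.         272.98556392]
 [  0.         411.63371653 209.22196675]
 [  0.           0.           1.        ]] [ 0.3205902  -1.06250314  0.77287092] [-2.1124258   0.02601034 -0.26961352]
top [[419.55595771   0.         276.26356089]
 [  0.         419.55595771 208.61863844]
 [  0.           0.           1.        ]] [0.34782687 0.02512261 1.20219821] [-2.92959334 -0.00651128 -1.6598627 ]
```

View pics/side0.png

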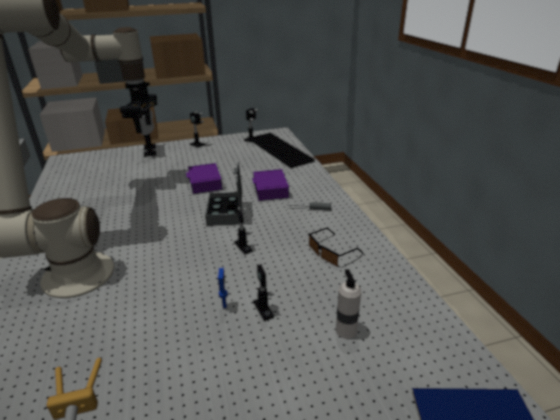

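View pics/top0.png

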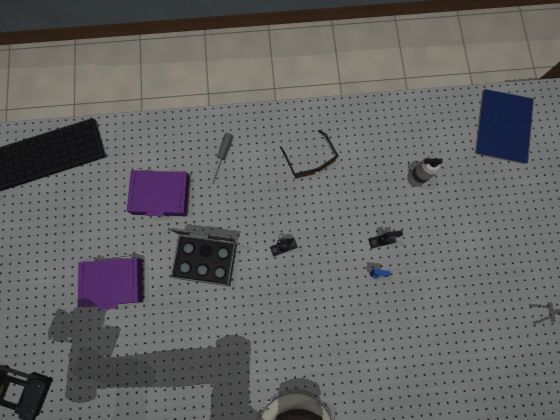

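Run:
```python
import cv2, numpy as np
s=cv2.imread("pics/side0.png");t=cv2.imread("pics/top0.png")
def br(a,k): return np.clip(cv2.resize(a,None,fx=k,fy=k,interpolation=cv2.INTER_CUBIC).astype(float)*1.8,0,255).astype('uint8')
cv2.imwrite("pics/s_crop1.png",br(s[210:330,190:320],5)[:600])
cv2.imwrite("pics/s_crop2.png",br(s[90:260,120:320],3.5)[:600])
cv2.imwrite("pics/t_crop1.png",br(t[200:300,160:320],5))
cv2.imwrite("pics/t_crop2.png",br(t[210:290,340:440],7))
```

```text
(no output)
```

View pics/s_crop1.png

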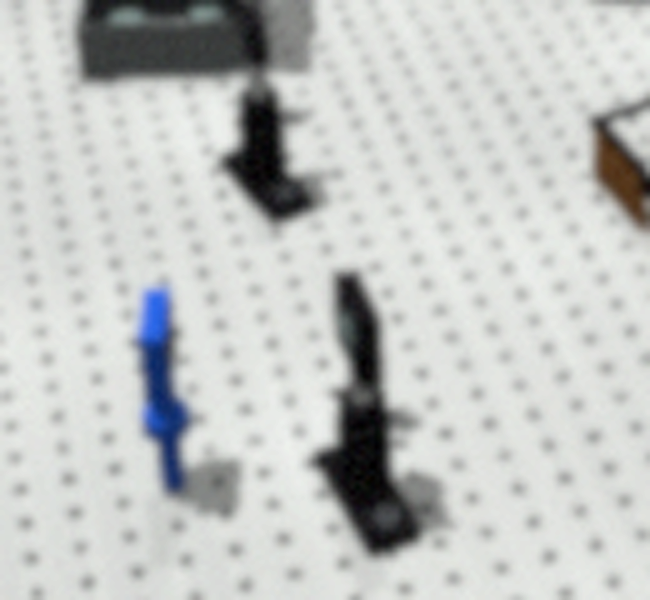

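View pics/s_crop2.png

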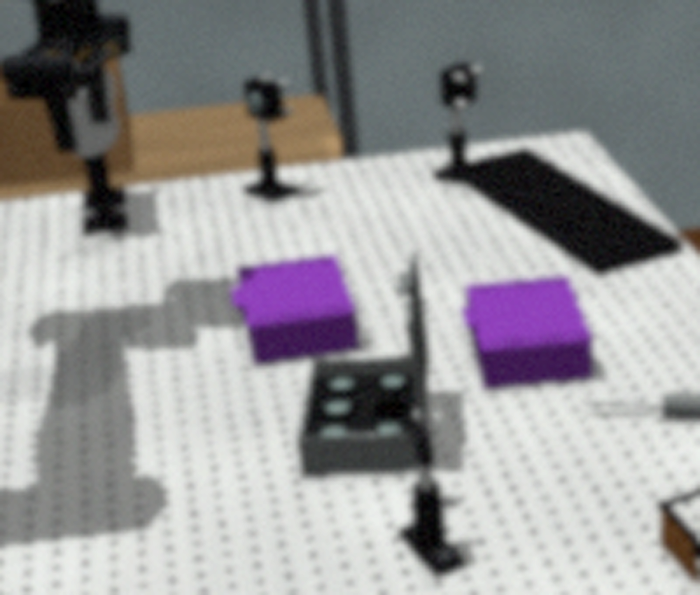

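View pics/t_crop1.png

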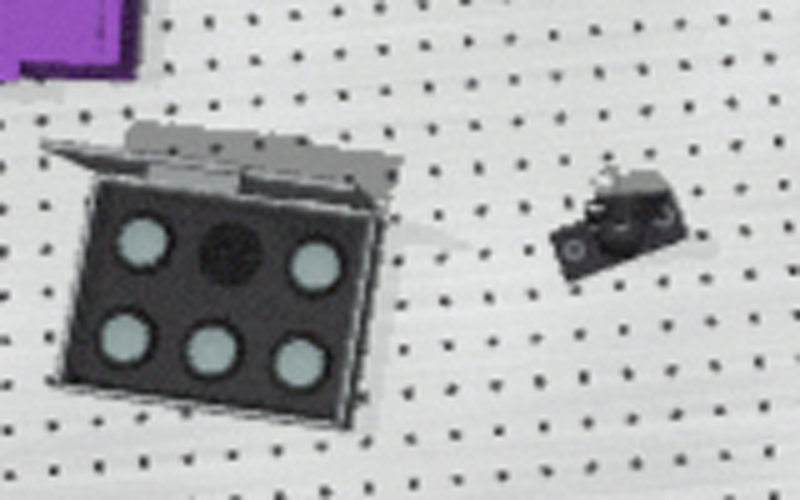

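View pics/t_crop2.png

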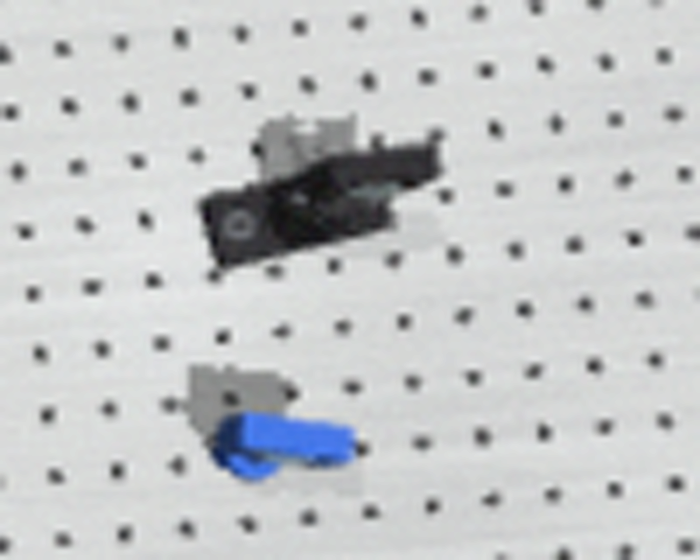

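```bash
cat > h.py <<'E'
import numpy as np, cv2
from scipy.spatial.transform import Rotation as R
K={'side':(411.63371653,272.98556392,209.22196675),'top':(419.55595771,276.26356089,208.61863844)}
E={'side':([0.3205902,-1.06250314,0.77287092],[-2.1124258,0.02601034,-0.26961352]),'top':([0.34782687,0.02512261,1.20219821],[-2.92959334,-0.00651128,-1.6598627])}
def proj(n,P):
    f,cx,cy=K[n];e,o=E[n];M=R.from_euler('xyz',o).as_matrix()
    p=(np.atleast_2d(P)-e)@M
    return np.c_[f*p[:,0]/p[:,2]+cx,f*p[:,1]/p[:,2]+cy]
def atz(n,u,v,z):
    f,cx,cy=K[n];e,o=E[n];M=R.from_euler('xyz',o).as_matrix()
    d=M@np.array([(u-cx)/f,(v-cy)/f,1]);return np.array(e)+d*(z-e[2])/d[2]
def tri(us,vs,ut,vt):
    A=[];b=[]
    for n,u,v in(('side',us,vs),('top',ut,vt)):
        f,cx,cy=K[n];e,o=E[n];M=R.from_euler('xyz',o).as_matrix()
        d=M@np.array([(u-cx)/f,(v-cy)/f,1]);d/=np.linalg.norm(d);Q=np.eye(3)-np.outer(d,d);A.append(Q);b.append(Q@e)
    return np.linalg.lstsq(np.vstack(A),np.concatenate(b),rcond=None)[0]
E
python3 - <<'E'
from h import *
s=cv2.imread("pics/side0.png")
def br(a,k): return np.clip(cv2.resize(a,None,fx=k,fy=k,interpolation=cv2.INTER_CUBIC).astype(float)*1.8,0,255).astype('uint8')
a=br(s[100:160,180:270],8);cv2.imwrite("pics/far.png",a)
cv2.imwrite("pics/near.png",br(s[255:325,205:290],8))
for n,u,v in(('side',150,153),('side',197,143),('side',250,138),('top',284,247),('top',383,240)): print(n,u,v,atz(n,u,v,0))
print(proj('top',[[.3,.7,0],[.5,.8,0]]))
E
```

```text
side 150 153 [ 2.19908063e-01  8.68907152e-01 -1.11022302e-16]
side 197 143 [0.45119802 0.92303707 0.        ]
side 250 138 [ 7.19988063e-01  9.01496156e-01 -1.11022302e-16]
top 284 247 [ 0.49049683 -0.01780728  0.        ]
top 383 240 [ 0.48547659 -0.30467429  0.        ]
[[ 29.37076004 339.15850932]
 [ -3.93015745 269.05664822]]
```

View pics/far.png

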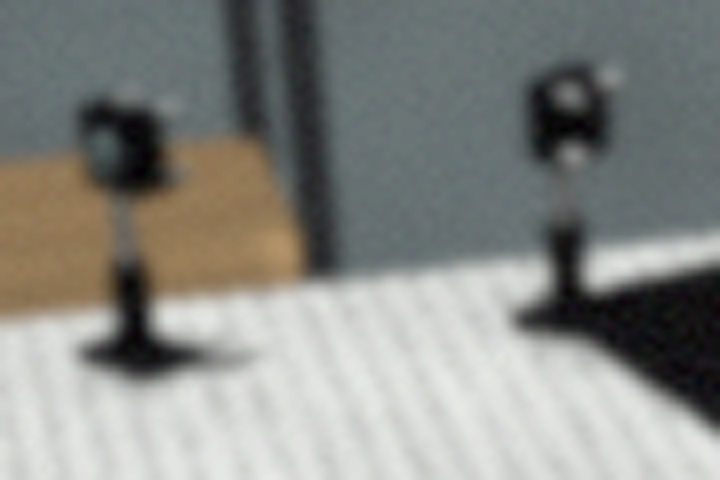

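View pics/near.png

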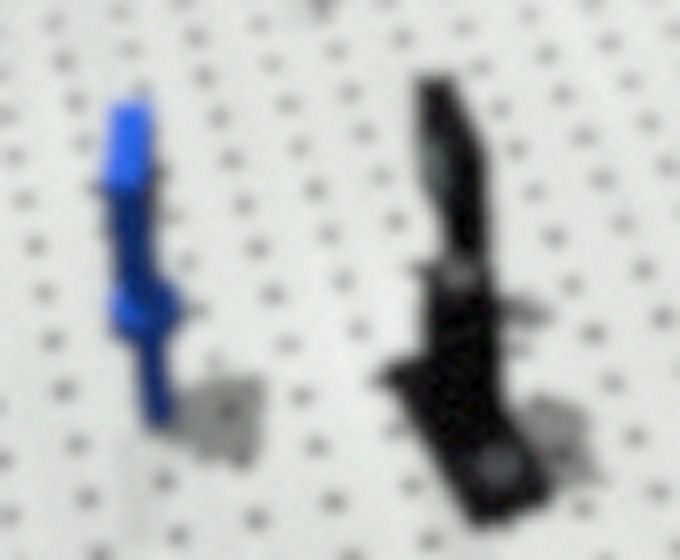

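Run:
```python
from h import *
s=cv2.imread("pics/side0.png");t=cv2.imread("pics/top0.png")
def br(a,k): return np.clip(cv2.resize(a,None,fx=k,fy=k,interpolation=cv2.INTER_CUBIC).astype(float)*3,0,255).astype('uint8')
a=br(s[200:260,225:270],8);b=br(t[225:265,260:310],9)
cv2.imwrite("pics/ir.png",a);cv2.imwrite("pics/it.png",b);cv2.imwrite("pics/box.png",br(s[155:230,195:255],8));cv2.imwrite("pics/lt.png",br(t[220:260,355:415],11))
```

```text
(no output)
```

View pics/ir.png

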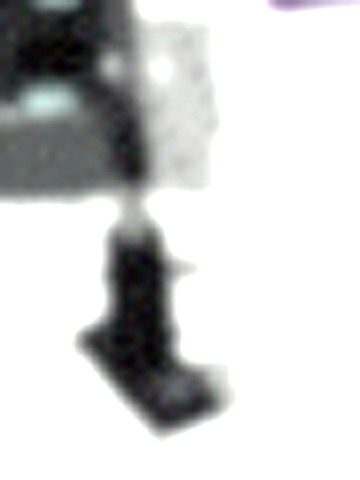

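View pics/it.png

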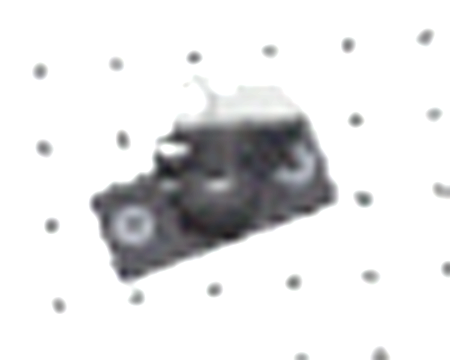

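View pics/box.png

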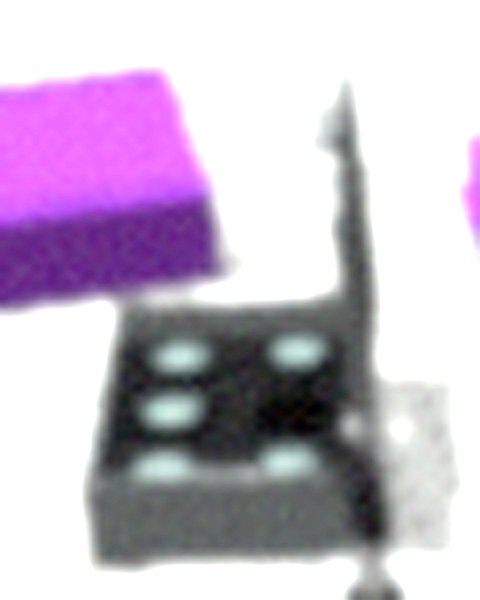

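View pics/lt.png

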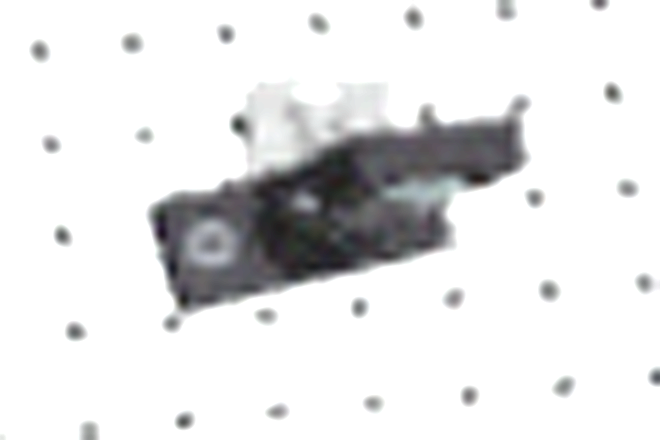

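```bash
cat > fit.py <<'E'
from h import *
c=[(65,380),(350,428),(380,210),(100,180)]
P=np.array([atz('top',160+a/5,200+b/5,.045)for a,b in c]);print(P.round(4))
ctr=P.mean(0);print('ctr',ctr)
v=(P[0]-P[1])+(P[3]-P[2]);  # +y dir
yaw=np.arctan2(-v[0],v[1]);print('yaw',np.degrees(yaw),np.linalg.norm(P[0]-P[1]),np.linalg.norm(P[2]-P[3]),np.linalg.norm(P[1]-P[2]))
def box(c,y,th):
    Rz=R.from_euler('z',y).as_matrix();o=np.array([c[0],c[1],0])
    b=np.array([[x,w,z] for z in(0,.045) for x,w in((-.06,.08),(-.06,-.08),(.06,-.08),(.06,.08))])
    r=R.from_euler('y',th).as_matrix()
    l=np.array([[x,w,z] for z in(0,.005) for x,w in((-.12,.08),(-.12,-.08),(0,-.08),(0,.08))])
    tab=np.array([[x,w,z] for z in(0,.005) for x,w in((-.131,.025),(-.131,-.025),(-.12,-.025),(-.12,.025))])
    f=lambda q:(q@r.T+[.06,0,.0455])
    return [ (q@Rz.T+o) for q in(b,f(l),f(tab))]
def plate(p,y):
    Rz=R.from_euler('z',y).as_matrix()
    b=np.array([[x,w,z] for z in(-.0203,.0203) for x,w in((-.00635,.0203),(-.00635,-.0203),(.00635,-.0203),(.00635,.0203))])
    t=np.linspace(0,2*np.pi,9)[:8]
    g=np.c_[0*t-.00635,.0125*np.cos(t),.0125*np.sin(t)]
    return b@Rz.T+p, g@Rz.T+p
def wire(img,n,q,col,k,off):
    u=(proj(n,q)-off)*k
    for i in range(4):
        for a,b in((i,(i+1)%4),(4+i,4+(i+1)%4),(i,i+4)):
            cv2.line(img,tuple(np.round(u[a]).astype(int)),tuple(np.round(u[b]).astype(int)),col,1)
def crop(n,im,x0,y0,x1,y1,k,gain=2):
    return np.clip(cv2.resize(im[y0:y1,x0:x1],None,fx=k,fy=k,interpolation=cv2.INTER_CUBIC).astype(float)*gain,0,255).astype('uint8')
E
cat > ov.py <<'E'
from fit import *
import sys
bx,by,yaw,th,lx,ly,lyaw=map(float,sys.argv[1:8])
S=cv2.imread("pics/side0.png");T=cv2.imread("pics/top0.png")
out=[]
a=crop('t',T,165,215,245,295,5);[wire(a,'top',q,(0,255-100*i,255*(i>0)),5,[165,215]) for i,q in enumerate(box([bx,by],np.radians(yaw),th))]
b=crop('s',S,200,160,250,230,5.7);[wire(b,'side',q,(0,255-100*i,255*(i>0)),5.7,[200,160]) for i,q in enumerate(box([bx,by],np.radians(yaw),th))]
b=b[:399,:285]
p,g=plate([lx,ly,.115],np.radians(lyaw))
def L(n,im,x0,y0,x1,y1,k):
    c=crop(n,im,x0,y0,x1,y1,k);wire(c,n,p,(0,255,0),k,[x0,y0]);cv2.polylines(c,[np.round((proj(n,g)-[x0,y0])*k).astype(int)],True,(0,0,255),1);return c
c=L('top',T,365,220,415,260,8);d=L('side',S,245,260,285,320,8)
def pad(x,w,h): y=np.zeros((h,w,3),'uint8');y[:x.shape[0],:x.shape[1]]=x;return y
cv2.imwrite(sys.argv[8],np.hstack([pad(a,400,400),pad(b,290,400)]));cv2.imwrite(sys.argv[9],np.hstack([pad(c,400,480),pad(d,320,480)]))
E
python3 fit.py
python3 - <<'E'
from h import *
print(tri(245+0,0,0,0)if 0 else '')
for a,b in((345,140),(518,120),(525,165)): print(atz('top',355+a/11,220+b/11,.1353))
E
```

```text
[[0.4329 0.2922 0.045 ]
 [0.3935 0.1395 0.045 ]
 [0.5107 0.1151 0.045 ]
 [0.5412 0.2688 0.045 ]]
ctr [0.46958135 0.2038931  0.045     ]
yaw -12.839466218625606 0.1577945767909935 0.15670241435228546 0.1197437361463277

[ 0.4879021  -0.27887895  0.1353    ]
[ 0.48902417 -0.32000205  0.1353    ]
[ 0.47834201 -0.32001895  0.1353    ]
```

```bash
python3 ov.py .4695 .204 -12.8 1.5 .482 -.300 0 pics/o1.png pics/o2.png
```

```text
[[0.4329 0.2922 0.045 ]
 [0.3935 0.1395 0.045 ]
 [0.5107 0.1151 0.045 ]
 [0.5412 0.2688 0.045 ]]
ctr [0.46958135 0.2038931  0.045     ]
yaw -12.839466218625606 0.1577945767909935 0.15670241435228546 0.1197437361463277
```

View pics/o1.png

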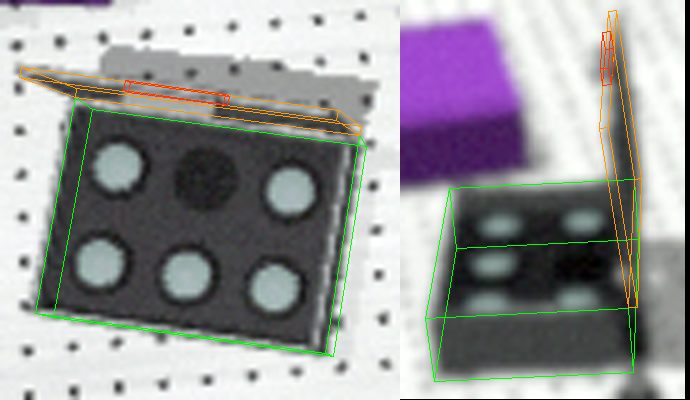

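View pics/o2.png

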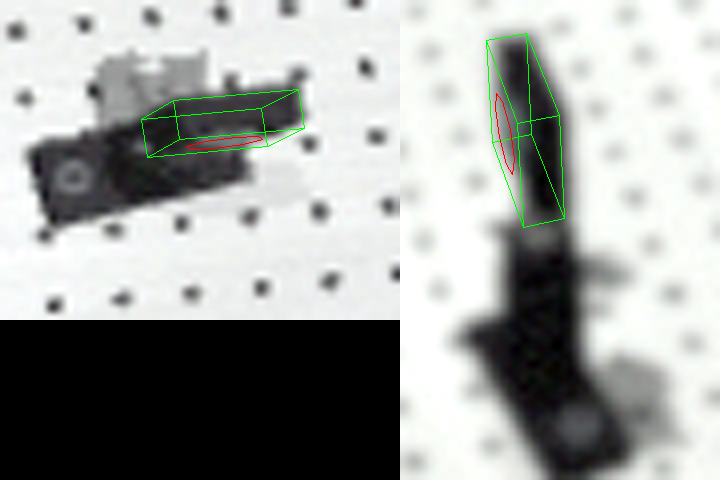

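```bash
for y in -5 0 5; do python3 ov.py .472 .203 -12.8 1.52 .485 -.300 $y pics/p1.png pics/q$y.png >/dev/null; done
python3 - <<'E'
import cv2,numpy as np
cv2.imwrite('pics/q.png',np.vstack([cv2.imread(f'pics/q{y}.png')[0:300] if 0 else np.hstack([cv2.imread(f'pics/q{y}.png')[60:200,100:340],cv2.imread(f'pics/q{y}.png')[0:240,440:640][20:160]]) for y in(-5,0,5)]))
E
```

```text
(no output)
```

View pics/p1.png

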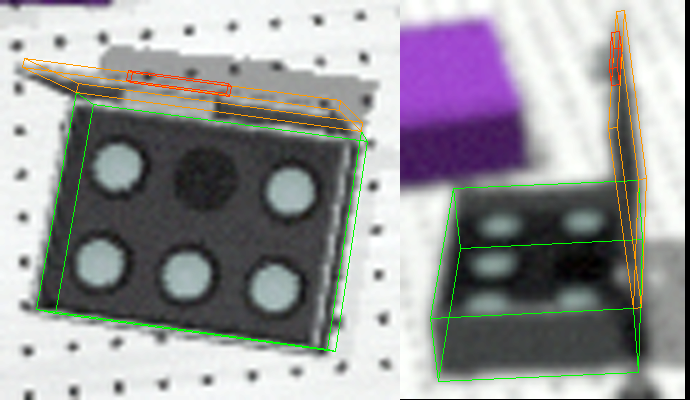

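View pics/q.png

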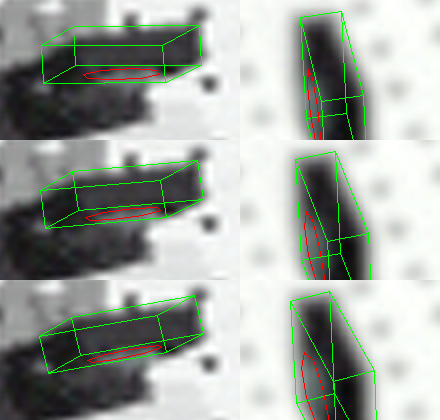

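Emit:
{"op": "apply_moves", "data": {"deltas": [[[0,0,3],[2,-2.4,1],-1],[[0,0,3],[2.5,-3,0],-1],[[0,0,3],[2.5,-3,0],-1],[[0,0,0],[2.5,-3,0],-1],[[0,0,0],[2.5,-3,0],-1]], "grip_force": 20}}

```text
t: 0.52
tcp_pos: [0.3485, 0.4358, 0.2442]
tcp_rot: [3.135, 0.001, -0.201]
force: [0.6, 0.7, 0.9]
gripper_width: 0.0618
```

Emit:
{"op": "apply_moves", "data": {"deltas": [[[0,0,-1],[2.6,-3.1,0.3],-1],[[0,0,0],[2.6,-3.1,0.3],-1],[[0,0,0],[2.6,-3.1,0],-1],[[0,0,0],[2.6,-3.1,0],-1],[[0,0,0],[2.6,-3.1,0],-1]]}}

```text
t: 0.93
tcp_pos: [0.4797, 0.2737, 0.2488]
tcp_rot: [3.131, 0.003, -0.216]
force: [0.8, -0.4, 0.1]
gripper_width: 0.0282
```

Emit:
{"op": "apply_moves", "data": {"deltas": [[[0,0,0],[2.6,-3.1,0],-1],[[0,0,0],[2.6,-3.1,0],-1],[[0,0,0],[2.6,-3.1,0],-1],[[0,0,0],[0,0,0],-1]]}}

```text
t: 1.27
tcp_pos: [0.5613, 0.1716, 0.2472]
tcp_rot: [3.129, 0.005, -0.222]
force: [-0.4, 0.9, 1.0]
gripper_width: 0.0039
```

Check before descending.

Run:
```python
from plant import *
from fit import *
S=get_image("side")["img"][:,:,::-1].copy();T=get_image("top")["img"][:,:,::-1].copy()
a=crop('s',S,190,120,290,240,4);b=crop('t',T,150,190,260,310,4)
cv2.imwrite('pics/c1.png',np.hstack([a,b[:480]]))
print(observe()['tcp_pos'],observe()['gripper_width'])
```

```text
[[0.4329 0.2922 0.045 ]
 [0.3935 0.1395 0.045 ]
 [0.5107 0.1151 0.045 ]
 [0.5412 0.2688 0.045 ]]
ctr [0.46958135 0.2038931  0.045     ]
yaw -12.839466218625606 0.1577945767909935 0.15670241435228546 0.1197437361463277
[0.55894523 0.17475068 0.24711534] 0.0012753946731310303
```

View pics/c1.png

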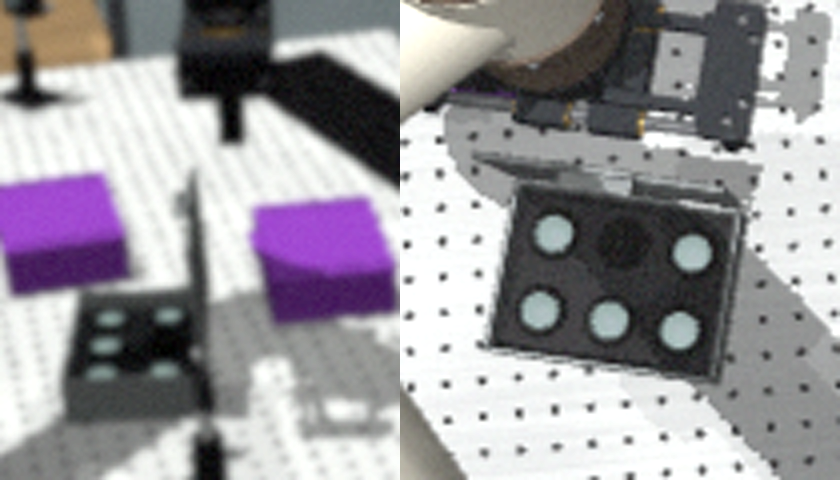

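Emit:
{"op": "apply_moves", "data": {"deltas": [[[0,0,0],[0.3,0.8,-3],-1],[[0,0,0],[0,0,-3],-1],[[0,0,0],[0,0,-2.5],-1],[[0,0,0],[0,0,0],-1]]}}

```text
t: 1.7
tcp_pos: [0.5604, 0.1864, 0.1616]
tcp_rot: [3.134, 0.003, -0.216]
force: [-0.3, -0.4, -1.4]
gripper_width: 0.0003
```

Run:
```python
import numpy as np
h=np.array([.5285,.1907]);ux=np.array([.975,-.2216])
r=.105
p0=np.array([.5604,.1864,.1616])
for d in (90,80,70,60,50,40,30,20,10,5,0,-3):
    t=np.radians(d);rr=.1+.012*(90-d)/90
    cx=-rr*np.cos(t)+.005*np.sin(t)+.0095;z=.0455+rr*np.sin(t)+.005*np.cos(t)+.017
    w=np.r_[h+ux*cx,z];print(d,w.round(4),((w-p0)*100).round(2));p0=w
```

```text
90 [0.5426 0.1875 0.1625] [-1.78  0.11  0.09]
80 [0.5254 0.1914 0.1632] [-1.72  0.39  0.07]
70 [0.5081 0.1953 0.1607] [-1.73  0.39 -0.25]
60 [0.4913 0.1992 0.1551] [-1.68  0.38 -0.56]
50 [0.4755 0.2027 0.1464] [-1.58  0.36 -0.87]
40 [0.4612 0.206  0.1349] [-1.43  0.32 -1.15]
30 [0.449  0.2088 0.1208] [-1.22  0.28 -1.41]
20 [0.4393 0.211  0.1046] [-0.97  0.22 -1.62]
10 [0.4323 0.2126 0.0866] [-0.69  0.16 -1.8 ]
5 [0.4301 0.2131 0.0772] [-0.23  0.05 -0.95]
0 [0.4286 0.2134 0.0675] [-0.15  0.03 -0.97]
-3 [0.4281 0.2135 0.0616] [-0.05  0.01 -0.59]
```

Emit:
{"op": "apply_moves", "data": {"deltas": [[[0,0,0],[-1.8,0.3,0],-1],[[0,0,0],[-1.7,0.4,0],-1],[[0,0,0],[-1.7,0.4,-0.2],-1],[[0,0,0],[-1.7,0.4,-0.5],-1],[[0,0,0],[0,0,0],-1]]}}

```text
t: 2.12
tcp_pos: [0.4886, 0.207, 0.1575]
tcp_rot: [3.134, -0.001, -0.207]
force: [-0.4, -0.7, -0.8]
gripper_width: 0.0004
```

```bash
cat > look.py <<'E'
from plant import *
from fit import *
import sys
nm=sys.argv[1];bs=list(map(int,sys.argv[2:6]));bt=list(map(int,sys.argv[6:10]));k=float(sys.argv[10])
S=get_image("side")["img"][:,:,::-1].copy();T=get_image("top")["img"][:,:,::-1].copy()
cv2.imwrite('pics/raw_s_'+nm,S);cv2.imwrite('pics/raw_t_'+nm,T)
a=crop('s',S,*bs,k);b=crop('t',T,*bt,k);h=max(len(a),len(b))
P=lambda x:np.vstack([x,np.zeros((h-len(x),x.shape[1],3),'uint8')])
cv2.imwrite('pics/'+nm,np.hstack([P(a),P(b)]))
o=observe();print(o['t'],o['tcp_pos'],o['tcp_rot'],o['force'],o['gripper_width'])
E
sed -i 's/;print(P.round(4))//; s/^ctr=.*$/ctr=P.mean(0)/; s/;print(.yaw.*$//' fit.py
python3 look.py c2.png 190 120 290 240 150 190 260 310 4
```

```text
2.2167 [0.49153586 0.20750762 0.15861545] [ 3.13669331 -0.00471526 -0.20720525] [ 0.08454715 -0.1331079   0.38929341] 0.00048704905434281874
```

View pics/c2.png

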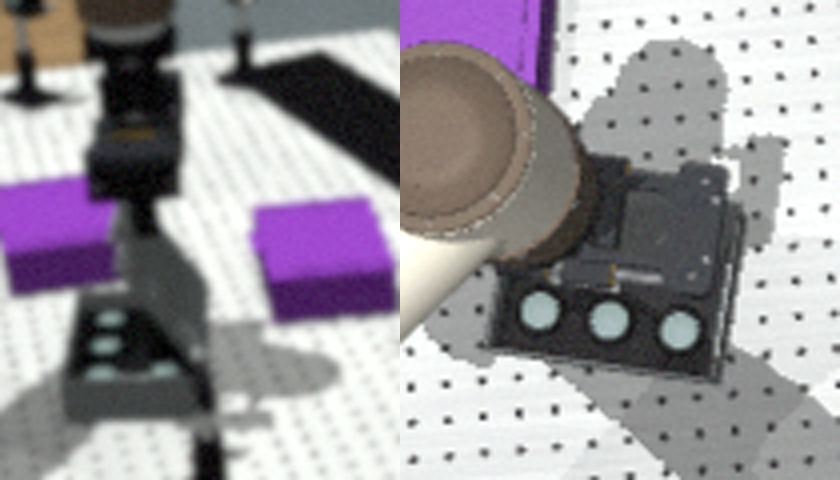

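The lid has come to about 60° with the fingers behind it. Continuing.

Emit:
{"op": "apply_moves", "data": {"deltas": [[[0,0,0],[-1.6,0.2,-1.1],-1],[[0,0,0],[-1.4,0.2,-1.1],-1],[[0,0,0],[-1.2,0.2,-1.4],-1],[[0,0,0],[-1,0.1,-1.6],-1],[[0,0,0],[-0.7,0,-1.8],-1]]}}

```text
t: 2.63
tcp_pos: [0.4411, 0.2216, 0.0968]
tcp_rot: [-3.129, -0.023, -0.204]
force: [-0.6, 0.4, 1.0]
gripper_width: 0.0004
```

Emit:
{"op": "apply_moves", "data": {"deltas": [[[0,0,0],[0,0,-0.8],-1],[[0,0,0],[0,0,-0.5],-1]]}}

```text
t: 2.8
tcp_pos: [0.441, 0.2221, 0.0829]
tcp_rot: [-3.13, -0.023, -0.202]
force: [0.1, 0.1, 0.7]
gripper_width: 0.0003
```

Emit:
{"op": "apply_moves", "data": {"deltas": [[[0,0,0],[-0.8,-0.4,-0.4],-1],[[0,0,0],[-0.3,-0.2,-0.5],-1],[[0,0,0],[0,0,-0.4],-1]]}}

```text
t: 3.05
tcp_pos: [0.4323, 0.2173, 0.0704]
tcp_rot: [-3.127, -0.025, -0.203]
force: [-0.3, 0.2, 1.0]
gripper_width: 0.0005
```

Emit:
{"op": "apply_moves", "data": {"deltas": [[[0,0,0],[0,0,-0.3],-1],[[0,0,0],[0,0,-0.2],-1]]}}

```text
t: 3.22
tcp_pos: [0.4325, 0.2173, 0.0674]
tcp_rot: [-3.128, -0.026, -0.202]
force: [-12.6, 0.7, 30.8]
gripper_width: 0.0004
```

Emit:
{"op": "apply_moves", "data": {"deltas": [[[0,0,0],[0,0,-0.2],-1],[[0,0,0],[0,0,-0.2],-1]]}}

```text
t: 3.38
tcp_pos: [0.4325, 0.2174, 0.0677]
tcp_rot: [-3.129, -0.026, -0.2]
force: [-5.8, -1.5, 15.6]
gripper_width: 0.0004
```

Emit:
{"op": "apply_moves", "data": {"deltas": [[[0,0,0],[0,0,1],-1],[[0,0,0],[0,0,4],-1],[[0,0,0],[0,0,4],-1],[[0,0,0],[0,-3,4],-1],[[0,0,0],[0,-4,2],-1]]}}

```text
t: 3.8
tcp_pos: [0.4323, 0.1554, 0.2124]
tcp_rot: [-3.135, -0.024, -0.194]
force: [0.7, 0.6, -0.3]
gripper_width: 0.0006
```

```bash
python3 look.py c3.png 190 120 290 240 150 190 300 310 4
```

```text
3.9 [0.43169439 0.15189248 0.21277194] [-3.13365467 -0.02494769 -0.20100482] [-0.1628935  -0.09598717 -0.90572103] 0.00043448803533895677
```

View pics/c3.png

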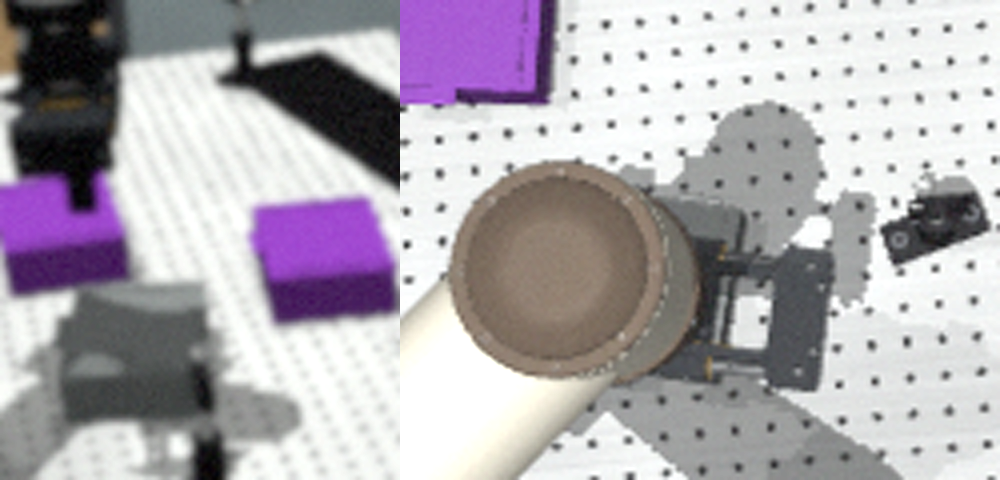

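```bash
cat > rec.py <<'E'
from plant import *
import json
o=observe();open('rec.jsonl','a').write(json.dumps({k:list(map(float,o[k])) for k in('joints','tcp_pos','tcp_rot')})+'\n');print(o['joints'].round(3),o['tcp_pos'].round(4),o['tcp_rot'].round(3))
E
echo '{"joints":[1.45162634,0.385551981,0.00665390178,-0.000488,-1.19401548,-0.258608833],"tcp_pos":[0.23030699,0.58041929,0.23847494],"tcp_rot":[3.13942982,-0.000103,-0.37795877]}'>rec.jsonl
python3 rec.py
python3 - <<'E'
from h import *
for n,u,v,z in(('top',378,272,.1),('top',425,173,.1),('top',425,173,.0),('side',224,305,0),('side',347,325,0)): print(n,u,v,atz(n,u,v,z).round(3))
print('blue', tri(222,270,384,273))
E
```

```text
[ 0.705  0.108 -0.447  0.018 -0.994  0.656] [0.4317 0.1519 0.2128] [-3.134 -0.025 -0.201]
top 378 272 [ 0.392 -0.252  0.1  ]
top 425 173 [ 0.647 -0.419  0.1  ]
top 425 173 [ 0.674 -0.459  0.   ]
side 224 305 [ 0.39  -0.251  0.   ]
side 347 325 [ 0.67  -0.409  0.   ]
blue [ 0.3906111  -0.26110948  0.12499682]
```

Emit:
{"op": "apply_moves", "data": {"deltas": [[[0,0,2.5],[0.5,-3.8,1],-1],[[0,0,2.5],[0.5,-3.8,1],-1],[[0,0,2.5],[0.5,-3.8,1],-1],[[0,0,2],[0.5,-3.8,0.5],-1],[[0,0,0],[0.5,-3.8,0],-1]]}}

```text
t: 4.32
tcp_pos: [0.4575, -0.0389, 0.2502]
tcp_rot: [-3.131, -0.031, -0.015]
force: [1.2, 0.2, -0.4]
gripper_width: 0.0004
```

```bash
python3 rec.py
```

```text
[ 0.269  0.074 -0.378 -0.002 -1.086  1.287] [ 0.4575 -0.0389  0.2502] [-3.131 -0.031 -0.015]
```

Emit:
{"op": "apply_moves", "data": {"deltas": [[[-0.3,0.9,0],[0.6,-3.8,0],1],[[-0.3,0.9,0],[0.6,-3.8,0],1],[[0,0,0],[0.6,-3.8,0],1],[[0,0,0],[0.6,-3.8,0],1],[[0,0,0],[0.6,-3.8,0],1]]}}

```text
t: 4.73
tcp_pos: [0.4876, -0.2385, 0.2498]
tcp_rot: [-3.14, -0.001, -0.015]
force: [2.1, 0.9, 0.3]
gripper_width: 0.0259
```

```bash
python3 rec.py
```

```text
[-1.570e-01  2.370e-01 -1.780e-01 -1.000e-03 -1.155e+00  1.714e+00] [ 0.4876 -0.2385  0.2498] [-3.14e+00 -1.00e-03 -1.50e-02]
```

Emit:
{"op": "apply_moves", "data": {"deltas": [[[0,0,0],[0,-3,0],1],[[0,0,0],[0,-3,0],1],[[0,0,0],[0,0,0],1],[[0,0,0],[0,0,0],1]]}}

```text
t: 5.07
tcp_pos: [0.4878, -0.3089, 0.2451]
tcp_rot: [-3.14, 0.004, -0.025]
force: [-0.8, -0.3, 0.6]
gripper_width: 0.0524
```

```bash
python3 rec.py; python3 look.py c4.png 190 160 290 330 340 200 440 300 3.8
```

```text
[-2.840e-01  3.020e-01 -1.010e-01 -1.000e-03 -1.172e+00  1.830e+00] [ 0.4878 -0.3089  0.2451] [-3.14   0.004 -0.025]
5.1667 [ 0.48783888 -0.30752157  0.2453012 ] [-3.14013758  0.00373965 -0.02275213] [-0.6787625  -0.37782623 -0.41518951] 0.06049305593348486
```

View pics/c4.png

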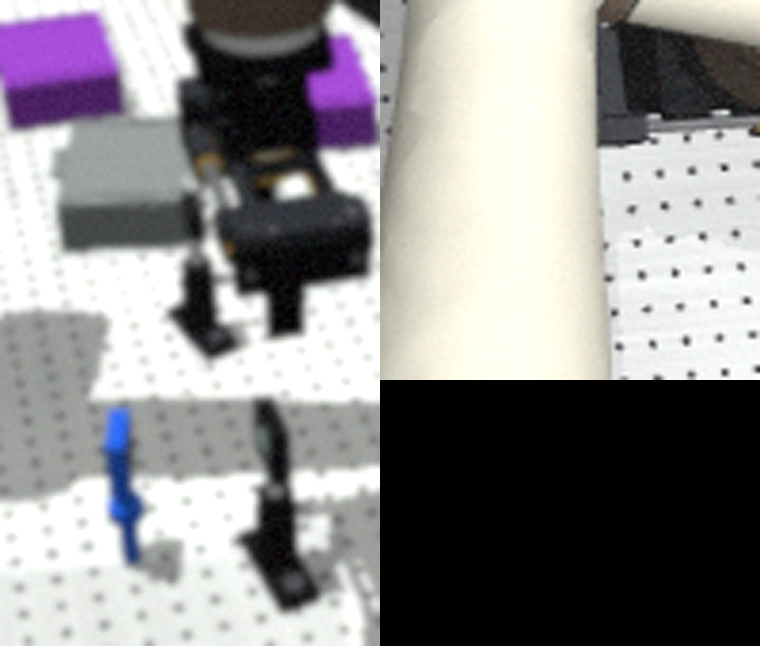

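Run:
```python
import json,numpy as np
from scipy.optimize import least_squares
D=[json.loads(l) for l in open('rec.jsonl')]
J=np.array([d['joints'] for d in D]);P=np.array([d['tcp_pos'] for d in D])
for j,p in zip(J,P):
    c,s=np.cos(j[0]),np.sin(j[0]);print('radial %.4f lat %.4f z %.4f  phi- %.4f phi+ %.4f'%(c*p[0]+s*p[1],-s*p[0]+c*p[1],p[2],j[1]-j[2]-j[4],j[1]+j[2]-j[4]))
r=np.cos(J[:,0])*P[:,0]+np.sin(J[:,0])*P[:,1]
for sg in(1,-1):
  def f(q):
    a,L1,L2,de,H=q;g=J[:,1]+sg*J[:,2]+de
    return np.r_[a+L1*np.sin(J[:,1])+L2*np.cos(g)-r,H+L1*np.cos(J[:,1])-L2*np.sin(g)-P[:,2]]
  for a0 in(0,):
    s=least_squares(f,[.0,.4,.4,0,.0]);print(sg,s.x,abs(s.fun).max())
  def f2(q): return f([0,*q])
  s=least_squares(f2,[.4,.4,0,.0]);print(sg,s.x,abs(s.fun).max())
```

```text
radial 0.6037 lat -0.1597 z 0.2385  phi- 1.5729 phi+ 1.5862
radial 0.4272 lat -0.1640 z 0.2128  phi- 1.5492 phi+ 0.6550
radial 0.4306 lat -0.1592 z 0.2502  phi- 1.5378 phi+ 0.7823
radial 0.5189 lat -0.1594 z 0.2498  phi- 1.5701 phi+ 1.2140
radial 0.5548 lat -0.1597 z 0.2451  phi- 1.5747 phi+ 1.3729
1 [ 0.50666132  0.13420584 -0.19670124  1.4152127  -0.07736438] 0.0174547455147378
1 [ 3.2916899   1.09600224  1.77746619 -1.92096294] 0.08116973164071839
-1 [ 0.03760441  0.53047497  0.39488869  0.01585201 -0.10093944] 0.0021868317280314686
-1 [ 0.5423095   0.41991897 -0.05716863 -0.12932643] 0.0036691947851782702
```

Emit:
{"op": "apply_moves", "data": {"deltas": [[[0,0,-0.5],[-0.2,0.7,-2],1],[[0,0,0],[0,0,-3],1],[[0,0,0],[0,0,0],1]]}}

```text
t: 5.42
tcp_pos: [0.4871, -0.2973, 0.196]
tcp_rot: [-3.141, -0.001, -0.028]
force: [-1.0, -0.4, -1.2]
gripper_width: 0.0801
```

```bash
python3 rec.py; python3 look.py c5.png 210 200 310 330 340 200 440 300 4.5
```

```text
[-2.650e-01  3.280e-01 -1.930e-01 -1.000e-03 -1.049e+00  1.808e+00] [ 0.4871 -0.2973  0.196 ] [-3.141e+00 -1.000e-03 -2.800e-02]
5.5167 [ 0.49002822 -0.29917827  0.20133524] [ 3.13704616 -0.00942509 -0.02646387] [-0.25898799  0.37866533  1.53763553] 0.08459997755468764
```

View pics/c5.png

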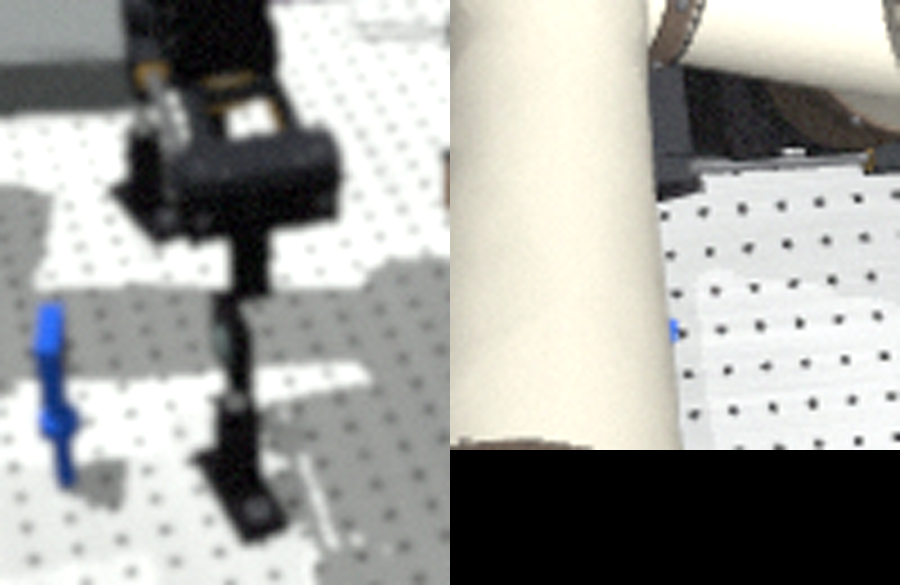

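```bash
python3 - <<'E'
from h import *
for dx in(-.0095,.0095):
  for dy in(-.042,-.057): print(dx,dy,((proj('side',[[.490+dx,-.299+dy,.184]])-[210,200])*4.5).round(1), proj('side',[[.490+dx,-.299+dy,.184]]).round(1))
E
cat > ov2.py <<'E'
from fit import *
import sys
src,lx,ly,lz,lyaw,out=sys.argv[1],*map(float,sys.argv[2:6]),sys.argv[6]
S=cv2.imread(src);k=12;o=[245,255]
p,g=plate([lx,ly,lz],np.radians(lyaw))
c=crop('s',S,245,255,285,305,k,2.5);wire(c,'side',p,(0,255,0),k,o);cv2.polylines(c,[np.round((proj('side',g)-o)*k).astype(int)],True,(0,0,255),1)
cv2.imwrite(out,c)
E
python3 ov2.py pics/raw_s_c5.png .486 -.3005 .115 -2 pics/v1.png
```

```text
-0.0095 -0.042 [[238.5 288.3]] [[263.  264.1]]
-0.0095 -0.057 [[245.9 306.4]] [[264.6 268.1]]
0.0095 -0.042 [[274.7 281.3]] [[271.1 262.5]]
0.0095 -0.057 [[282.6 299.2]] [[272.8 266.5]]
```

View pics/v1.png

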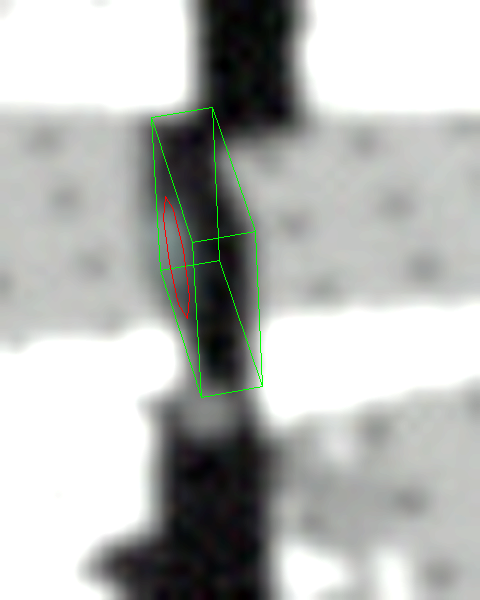

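Emit:
{"op": "apply_moves", "data": {"deltas": [[[0,0.5,-1.5],[-0.4,-0.1,-2.5],1],[[0,0,0],[0,0,-2.5],1],[[0,0,0],[0,0,-2],1],[[0,0,0],[0,0,-1],1],[[0,0,0],[0,0,0],1]]}}

```text
t: 5.93
tcp_pos: [0.4941, -0.3001, 0.1315]
tcp_rot: [3.128, -0.022, -0.045]
force: [0.5, 0.0, 0.0]
gripper_width: 0.0874
```

```bash
python3 rec.py; python3 look.py c6.png 230 200 310 330 340 200 360 300 4.5;python3 ov2.py pics/raw_s_c6.png .485 -.300 .115 -4 pics/v2.png
```

```text
[-0.261  0.394 -0.279  0.012 -0.874  1.779] [ 0.4941 -0.3001  0.1315] [ 3.128 -0.022 -0.045]
6.0333 [ 0.49518159 -0.30069031  0.13342591] [ 3.1263642  -0.02538243 -0.04524821] [ 0.06758124 -0.20266402  0.45958562] 0.0869027587542769
```

View pics/c6.png

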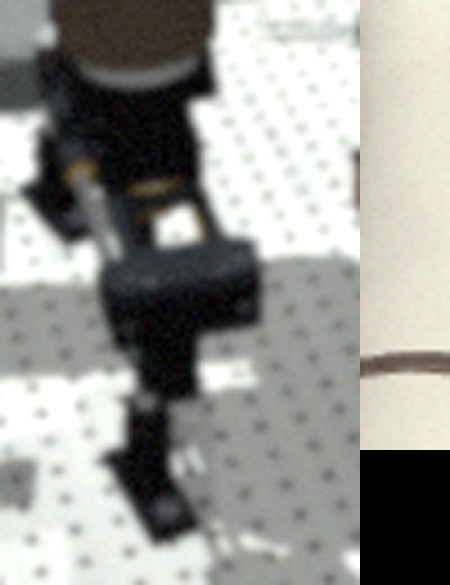

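View pics/v2.png

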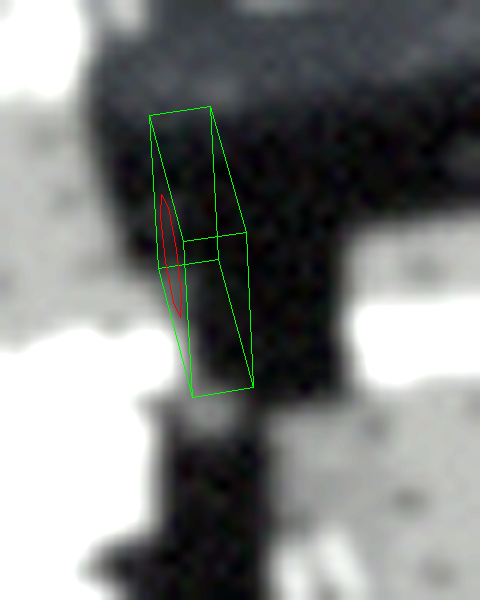

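Emit:
{"op": "apply_moves", "data": {"deltas": [[[0.5,0.8,0],[-0.5,0.1,0],1],[[0.4,0.6,0],[-0.5,0,-0.5],1],[[0,0,0],[0,0,-0.6],1],[[0,0,0],[0,0,0],1]]}}

```text
t: 6.37
tcp_pos: [0.4873, -0.3005, 0.1273]
tcp_rot: [3.139, -0.008, -0.044]
force: [0.5, 0.6, -0.5]
gripper_width: 0.0871
```

```bash
python3 rec.py
```

```text
[-2.690e-01  3.980e-01 -2.800e-01  1.000e-03 -8.850e-01  1.796e+00] [ 0.4873 -0.3005  0.1273] [ 3.139 -0.008 -0.044]
```

Emit:
{"op": "apply_moves", "data": {"deltas": [[[0,0.4,0],[-0.2,0.05,-0.5],1],[[0,0.2,0],[-0.1,0,-0.5],1],[[0,0,0],[0,0,0],1]]}}

```text
t: 6.62
tcp_pos: [0.4841, -0.3003, 0.1169]
tcp_rot: [3.138, 0.003, -0.045]
force: [0.2, -0.5, -0.0]
gripper_width: 0.0872
```

Now close slowly with a light grip, watching side forces.

Emit:
{"op": "apply_moves", "data": {"deltas": [[[0,0,0],[0,0,0],0.1],[[0,0,0],[0,0,0],0.1],[[0,0,0],[0,0,0],0.1],[[0,0,0],[0,0,0],0.1],[[0,0,0],[0,0,0],0.1]], "grip_force": 4}}

```text
t: 7.03
tcp_pos: [0.484, -0.3003, 0.1162]
tcp_rot: [3.138, 0.004, -0.044]
force: [-0.4, -0.6, 0.4]
gripper_width: 0.0615
```

```bash
python3 rec.py; python3 look.py c7.png 230 200 310 330 340 200 360 300 4.5;python3 ov2.py pics/raw_s_c7.png .485 -.300 .115 -4 pics/v3.png
```

```text
[-0.269  0.411 -0.294  0.005 -0.869  1.792] [ 0.484  -0.3003  0.1162] [ 3.138  0.004 -0.044]
7.1333 [ 0.48396859 -0.30030391  0.11627519] [ 3.13847402  0.00414831 -0.04442423] [-0.00439502 -0.59223419 -0.72296677] 0.054239032886930216
```

View pics/v3.png

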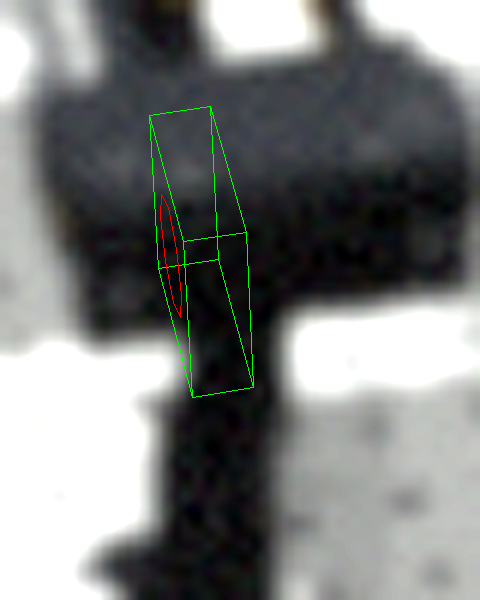

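Emit:
{"op": "apply_moves", "data": {"deltas": [[[0,0,0],[0,0,0],-0.1],[[0,0,0],[0,0,0],-0.1]]}}

```text
t: 7.3
tcp_pos: [0.4841, -0.3003, 0.1165]
tcp_rot: [3.138, 0.004, -0.044]
force: [1.2, 1.0, 0.4]
gripper_width: 0.0435
```

Emit:
{"op": "apply_moves", "data": {"deltas": [[[0,0,0],[0,0,0],-0.2]]}}

```text
t: 7.38
tcp_pos: [0.4841, -0.3002, 0.1165]
tcp_rot: [3.139, 0.004, -0.044]
force: [-0.3, -1.0, 0.7]
gripper_width: 0.0411
```

Emit:
{"op": "apply_moves", "data": {"deltas": [[[0,0,0],[0,0,0],-0.3],[[0,0,0],[0,0,0],-0.3]]}}

```text
t: 7.55
tcp_pos: [0.4841, -0.3002, 0.1165]
tcp_rot: [3.139, 0.004, -0.044]
force: [0.4, -0.1, -0.3]
gripper_width: 0.0413
```

Emit:
{"op": "apply_moves", "data": {"deltas": [[[0,0,0],[0,0,0],-1],[[0,0,0],[0,0,0],-1],[[0,0,0],[0,0,0],-1],[[0,0,0],[0,0,0],-1]], "grip_force": 40}}

```text
t: 7.88
tcp_pos: [0.4841, -0.3002, 0.1165]
tcp_rot: [3.138, 0.004, -0.044]
force: [-0.4, 0.6, 0.4]
gripper_width: 0.0407
```

Emit:
{"op": "apply_moves", "data": {"deltas": [[[0,0,0],[0,0,1],-1],[[0,0,0],[0,0,1],-1],[[0,0,0],[0,0,1],-1],[[0,0,0],[0,0,1],-1]]}}

```text
t: 8.22
tcp_pos: [0.4835, -0.3, 0.157]
tcp_rot: [3.14, 0.007, -0.045]
force: [0.5, -0.7, -1.6]
gripper_width: 0.0402
```

Emit:
{"op": "apply_moves", "data": {"deltas": [[[0,0,0],[0,0,1.5],-1],[[0,0,0],[0,0,2],-1],[[0,0,0],[0,0,3],-1],[[0,0,0],[0,0,3],-1],[[0,0,0],[0,0,0],-1]]}}

```text
t: 8.63
tcp_pos: [0.4808, -0.2993, 0.2621]
tcp_rot: [3.14, 0.008, -0.045]
force: [-0.1, -0.1, 0.5]
gripper_width: 0.0405
```

```bash
python3 rec.py; python3 look.py c8.png 200 160 310 330 340 200 360 300 3.5
```

```text
[-0.269  0.273 -0.1    0.004 -1.206  1.793] [ 0.4808 -0.2993  0.2621] [ 3.14   0.008 -0.045]
8.7333 [ 0.47871486 -0.29780906  0.25674033] [-3.13854309  0.01539991 -0.04636712] [ 0.70611413  0.7175997  -2.99328825] 0.040278892267800105
```

View pics/c8.png

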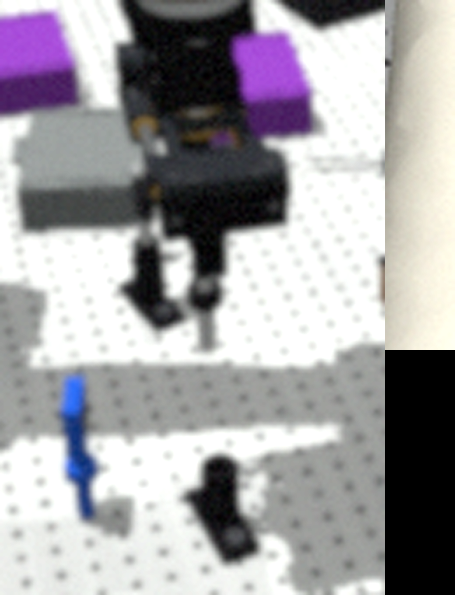

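Emit:
{"op": "apply_moves", "data": {"deltas": [[[0,-5,0],[0.5,0,2.5],-1],[[0,-6,0],[1.5,0,2],-1],[[0,-6,0],[1.5,0,2],-1],[[0,-6,0],[1.5,0,2],-1],[[0,-6,0],[1.5,0,2],-1]]}}

```text
t: 9.15
tcp_pos: [0.5398, -0.2936, 0.3521]
tcp_rot: [-3.099, -0.48, -0.054]
force: [0.8, 0.4, -2.2]
gripper_width: 0.0402
```

```bash
python3 rec.py
```

```text
[-0.318  0.126 -0.067 -0.202 -0.932  1.929] [ 0.5398 -0.2936  0.3521] [-3.099 -0.48  -0.054]
```

Emit:
{"op": "apply_moves", "data": {"deltas": [[[-1,-6,0],[1.5,0,0.5],-1],[[-1,-6,0],[1.5,0,0.5],-1],[[0,-6,0],[1.5,0,0.5],-1],[[0,-6,0],[1.5,0,0.5],-1],[[0,-6,0],[1.5,0,0.5],-1]]}}

```text
t: 9.57
tcp_pos: [0.6118, -0.2903, 0.3753]
tcp_rot: [-3.107, -1.012, -0.053]
force: [-0.4, -0.1, -3.5]
gripper_width: 0.0402
```

```bash
python3 rec.py;python3 look.py c9.png 180 80 360 260 340 100 440 280 3
```

```text
[-0.41   0.107 -0.102 -0.745 -0.506  2.447] [ 0.6118 -0.2903  0.3753] [-3.107 -1.012 -0.053]
9.6667 [ 0.61139793 -0.29125612  0.37333851] [-3.09610283 -1.00635097 -0.06480322] [-1.09691457 -0.59876316 -1.70122625] 0.04022057050078604
```

View pics/c9.png

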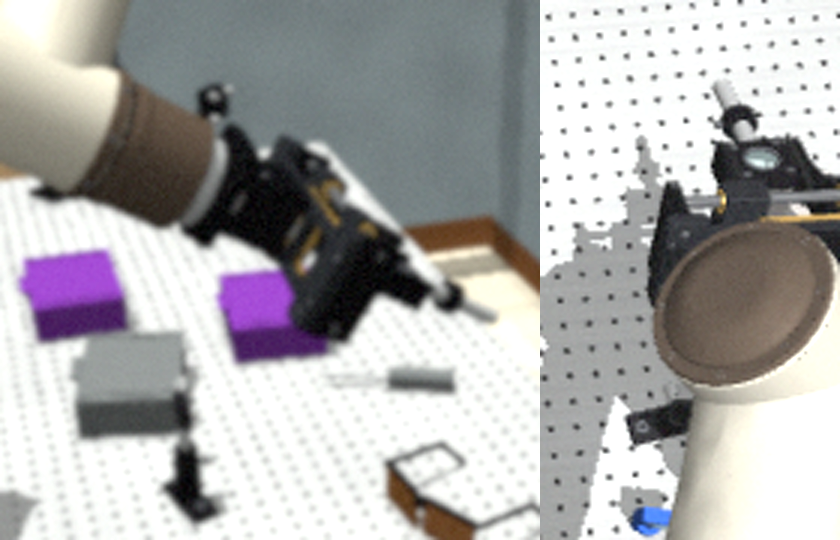

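Emit:
{"op": "apply_moves", "data": {"deltas": [[[0,0,0],[0,0,0],-1],[[0,0,0],[0,0,0],-1],[[0,0,0],[0,0,0],-1],[[0,0,0],[0,0,0],-1]]}}

```text
t: 10.0
tcp_pos: [0.6085, -0.2924, 0.3693]
tcp_rot: [-3.101, -0.99, -0.058]
force: [-0.2, -0.3, -2.0]
gripper_width: 0.0402
```

```bash
python3 - <<'E'
from h import *
c=tri(329,177.7,406.7,139.3);f=tri(344.3,185.3,400.7,128.3);d=f-c;print(c,f,np.linalg.norm(d),'below level',np.degrees(np.arctan2(-d[2],np.hypot(d[0],d[1]))))
g=[.611,-.291,.374];print('lens->foot',f-g,np.linalg.norm(f-g),np.degrees(np.arcsin((f-g)[2]/np.linalg.norm(f-g))))
E
python3 look.py c10.png 190 140 300 260 370 120 440 200 4.5
python3 - <<'E'
import cv2,numpy as np
a=cv2.imread('pics/raw_s_c10.png');b=cv2.imread('pics/raw_t_c10.png')
cv2.imwrite('pics/full.png',np.clip(np.hstack([cv2.resize(a,(400,300)),cv2.resize(b,(400,300))]).astype(float)*1.8,0,255).astype('uint8'))
E
```

```text
[ 0.65561728 -0.28974118  0.35171933] [ 0.69323363 -0.29034207  0.32589193] 0.045633374849613766 below level 34.47009121907363
lens->foot [ 0.08223363  0.00065793 -0.04810807] 0.09527428356209836 -30.32755658421947
10.1 [ 0.60878433 -0.29225065  0.36966098] [-3.10110838 -0.99116486 -0.05847768] [-1.21033392 -0.01570305 -1.80738193] 0.040902587120877285
```

View pics/c10.png

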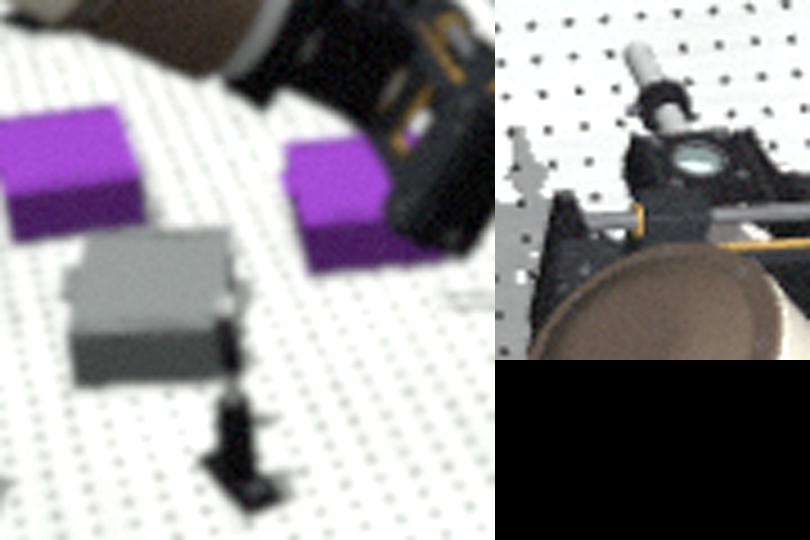

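View pics/full.png

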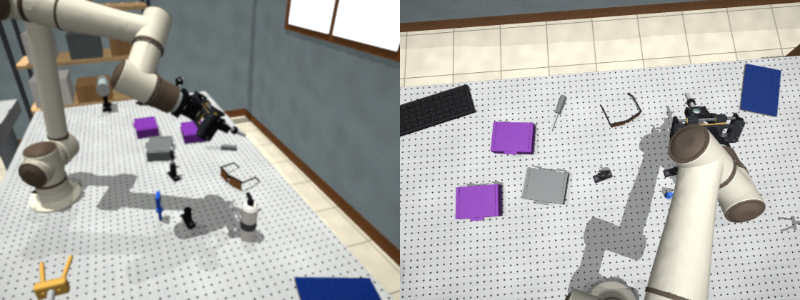

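Run:
```python
from fit import *
S=cv2.imread('pics/raw_s_c10.png');o=[198,180];k=10
fr=[]
for th in(0,.06):
    c=crop('s',S,198,180,248,230,7);[wire(c,'side',q,(0,255-100*i,255*(i>0)),7,o) for i,q in enumerate(box([.4715,.2035],np.radians(-12.8),th))]
    fr.append(c)
fr.insert(0,crop('s',S,198,180,248,230,7));cv2.imwrite('pics/lid.png',np.hstack(fr)[:, :]if 0 else cv2.resize(np.hstack(fr),(795,265)))
```

```text
(no output)
```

View pics/lid.png

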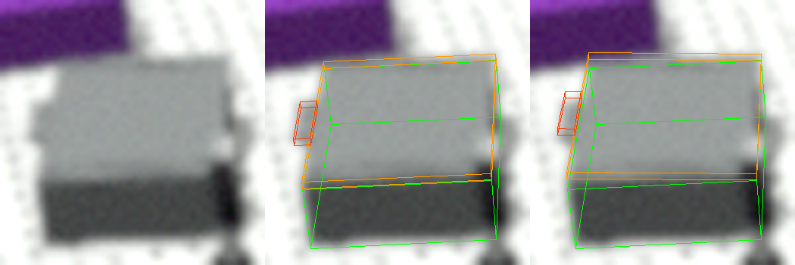

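Emit:
{"op": "apply_moves", "data": {"deltas": [[[0,0,0],[0,0,0],-1],[[0,0,0],[0,0,0],-1],[[0,0,0],[0,0,0],-1],[[0,0,0],[0,0,0],-1],[[0,0,0],[0,0,0],-1]]}}

```text
t: 10.52
tcp_pos: [0.6089, -0.2916, 0.3704]
tcp_rot: [-3.103, -0.991, -0.055]
force: [-0.4, 0.1, -1.0]
gripper_width: 0.041
```

```bash
python3 -c "
from plant import *
o=observe();print(o['t'],o['tcp_pos'],o['tcp_rot'],o['joint_velocities'].round(4),o['gripper_width'],o['force'])"
```

```text
10.5167 [ 0.60891103 -0.29164334  0.37037067] [-3.10314871 -0.99074673 -0.05512269] [ 0.0016 -0.0013  0.002   0.0034 -0.0014 -0.0017] 0.04095537502337482 [-0.36867843  0.08956575 -1.03606871]
```

```bash
python3 -c "
from plant import *
print(close_job())"
```

```text
the job is handed in; nothing more can be done
None
```

I shut the box lid, then drew the black square-mounted lens out of its holder, and handed the job in at about 10.5 s while still holding it. The close call gave no verdict.

- **Lid:** I pushed it down with the closed fingertips until they met firm resistance (about 31 N) at a tip height of 50.5 mm, which is the lid's shut height. The last side picture matches a lid angle of 0.
- **Lens:** It is gripped by its left and right edges at 40 N, clear of the glass. The arm was at rest, and the grip width stayed at about 40–41 mm throughout.
- **Height and tilt:** The lens is about 37 cm above the table. Its front looks about 57° below level by the tool angle, and 56–60° by triangulating the post in the pictures. The flat back of the lens faces the top camera, so the dome faces down.
- **Bystanders:** In the last pictures the iris, the blue look-alike, the purple boxes, the goggles and the duster look unmoved and nothing touches the held lens. I checked this only by eye.

No check failed. Two small scatters remain: the grip width reading varies by about 0.8 mm, and the two picture estimates of the post angle differ by about 4°.

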